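# Lengthen the inspection camera's telescopic arm by one hole

## Robot

A 6-joint arm with a two-finger parallel gripper is mounted at the origin on the work surface. World frame = base frame: x ahead of the robot, y to its left, z up, the work surface at z = 0. Lengths are in m, angles in rad, forces in N, time in s.
With the tool pointing down it reaches from about 0.25 to 0.85 m from the base axis. Payload 12.5 kg.
Tool frame: the origin (TCP) lies midway between the tips of the shut fingers; the grasp point (between the pads) lies 19 mm behind it; y points along the fingers, z is the direction in which the jaws open and shut, and the axes are right-handed (so a half turn about y gives the same grasp; the last joint's range is limited). The gripper opens to 93 mm and grips with 3 to 60 N. Pads are 15 mm wide; open, the fingers measure 128 mm over their backs; the gripper's body (75 mm by 188 mm) begins 65 mm behind the grasp point.
Start: joints at [1.16, 0.351, 1.652, -0, 1.139, -0.085], TCP at [0.176, 0.521, 0.182] pointing down, gripper open.
Joint ranges: [-2.75, 2.75], [-0.79, 2.1], [0.01, 2.65], [-1.57, 4.71], [0.07, 3.14], [-2.87, 2.87]. Speed limits (rad/s): [2.22, 2.22, 2.79, 3.14, 3.14, 3.14].

## Interface

Orientations are given as a unit quaternion [x, y, z, w].
In Python, from cell import env gives the robot as it stands.
- The arm moves only by the tool arm_command, never from a script. Its argument "commands" is a list that holds one entry, the list of rows, each a list of 7 numbers: the shift along the world's x, y, z in mm, then the turn, a rotation vector about the world's x, y, z in rad, then the finger opening in mm, from 0 to 93. In form: [[[dx, dy, dz, ax, ay, az, gripper], ...]]. A call has 1 to 20 rows; each row shifts and turns the commanded pose from where the row before left it; what a row does not reach is not made up. A row lasts 1/10 s, in which the tool goes at most 50 mm and 8.59 degrees, less where a joint would pass 70% of its speed; a pose out of reach is approached as far as the arm can. A call is refused whole if a number of a shift passes 50 or a number of a turn 0.15, either way. A call with a gripper value outside its range is refused whole. The fingers move at their own pace and stop on an object; "force" is the grip in N (left out, the last holds). Time passes only in rows, so rows that do not move let the fingers close. It gives the time, the measured TCP pose, the force and the opening at its end, in the units of the state.
- env.get_obs(): the state, without advancing time (a new reading comes with each control period).
- env.grab_frame(name): name is "side" or "top"; returns a dict with "image" (384x512x3 uint8, red, green, blue), "fx", "fy", "cx", "cy" (pixels), "extrinsics" (4x4, takes a point from world to camera coordinates). Camera axes: x right, y up, looking along -z (the intrinsics and any distortion apply to the point x, -y, -z); pixel columns grow to the right and rows downward; lengths in m; the calibration is good to about 2 mm. A picture is of the moment at which its call begins. There is no depth.
- env.close_job(): hands the job in, once; it reports no verdict.
The state is a dict: "time_s": time; "joint_positions": joint angles; "qvel": joint speeds; "joint_torque": joint torques, N m; "tcp_pos": TCP position; "tool_rot": TCP orientation; "contact_force": force on the tool from outside, world axes, zero at the start; "wrist_torque": the same for the moment, N m; "gripper_width": finger opening in m.
Only numpy, scipy, OpenCV 4.12 (cv2) and the standard library are available. Lean on these libraries where they do the work, as an engineer would, in place of code of your own. Each camera call takes 0.05 s, during which the arm holds its last target. There are 200 camera calls.

## Task

Make the telescopic arm that carries the square camera one hole longer: squeeze its spring button in, slide the white sleeve with the camera away from the post, and let the button pop out again through the next hole. Leave the arm with the round lamp set as it is, and let go when you are done.

Things in the scene. Friction and masses are not known exactly. Their poses are not given: they have to be found in the camera images.
- cam_press (a point): Point on the camera arm's tube axis (75 mm above the bench) behind its spring button; fixed. z up; y along the tube from post to camera, the way that lengthens it; x to the button's side. White sleeve 30 mm square (faces 15 mm off the axis) from y = -70 to +90 mm at the start. The 12 mm steel button sticks out 7 mm through a hole in the sleeve's +x face (dome 22 mm off the axis); -x face plain.
- cam_sleeve (a joint): Slide of the camera arm's sleeve on its fixed inner tube, m: 0 = button in the middle of three holes 40 mm apart (start), +0.040 = one hole longer, -0.040 = shorter; stops at +-0.044; 1.5 mm play in a hole; 2 N friction, some 10 to 15 N to start it over the pressed button. Its end carries the camera, a grey 46 mm square box, top 98 mm above the bench. Post behind: 46 mm square, 102 mm high.
- cam_button (a joint): Travel of the camera arm's button into the tube, m: 0 fully out, 0.007 flush with the sleeve's face, about 0.0095 under the sleeve's wall. Spring 3 N when out, 6 N at flush. It stays with the inner tube: pinch sleeve and button together across x and it goes flush; pull along y with that grip and the wall slides over it, keeping it down until the next hole comes.
- lamp_sleeve (a joint): Slide of the other arm's sleeve, m, same meaning; 0 at the start, to be left there. That arm is alike but carries a round flat lamp, 72 mm across, in place of the camera; it stands about parallel on the same tooling plate, some 180 mm to one side (nearer or farther).

How it is judged:
On the way:
1. the camera arm's button is pressed in while it is still in the middle hole (value of joint cam_button above 0.004 m and value of joint cam_sleeve between -0.006 and 0.006 m).
At the end, for the whole second after the job is handed in: The camera sleeve is one hole longer (40 mm, within about 4 mm) and at rest, its button has popped out through that hole (within 3 mm of fully out), and the lamp sleeve is where it was (within 5 mm) (value of joint cam_sleeve between 0.036 and 0.0435 m and value of joint cam_button below 0.003 m and velocity of joint cam_sleeve between -0.01 and 0.01 m/s and value of joint lamp_sleeve between -0.005 and 0.005 m); the robot touches nothing.
It fails at once if the lamp arm's sleeve is slid out of its hole (value of joint lamp_sleeve above 0.008 m or value of joint lamp_sleeve below -0.008 m).
It also fails if it takes over 29 s, if anything falls off the work surface, if the arm or the gripper's body presses on something with over 40 N, if the wrist force passes 120 N, or if a joint passes its speed limit or range.

## Working session

There is one attempt and no reset: what is moved stays moved. The work goes in short steps, Python scripts to look and compute and a tool call to move; the robot and the scene stay as the last step left them, time stands still between calls to the robot, and variables do not carry over. Pictures are saved under pics/ and viewed, about 8 in all and at most 12, crops included, and the job is handed in when it is done.

Besides the shell and the picture viewer there is one more tool, called by a JSON object that holds its "name" and its "arguments", one argument or row to a line. arm_command: Moves the arm, as the interface text tells. Its arguments: {"type":"object","properties":{"commands":{"type":"array"},"force":{"type":"number"}},"required":["commands"]}

```bash
mkdir -p pics; cat > h.py <<'E'
import numpy as np, cv2
from cell import env
def grab(n):
    f=env.grab_frame(n); return f
def proj(f,P):
    P=np.atleast_2d(P).astype(float); E=np.array(f["extrinsics"]); c=P@E[:3,:3].T+E[:3,3]
    return np.c_[f["cx"]+f["fx"]*c[:,0]/-c[:,2], f["cy"]+f["fy"]*(-c[:,1])/-c[:,2]]
def ray(f,uv,z):
    E=np.array(f["extrinsics"]); R=E[:3,:3]; o=-R.T@E[:3,3]
    out=[]
    for u,v in np.atleast_2d(uv):
        d=R.T@np.array([(u-f["cx"])/f["fx"],-(v-f["cy"])/f["fy"],-1]); out.append(o+d*(z-o[2])/d[2])
    return np.array(out)
E
python3 - <<'E'
from h import *
for n in("top","side"):
    f=grab(n); E=np.array(f["extrinsics"]); print(n,f.keys(),f["fx"],f["cx"],f["cy"],-E[:3,:3].T@E[:3,3])
    cv2.imwrite(f"pics/{n}1.png",cv2.resize(f["image"][...,::-1],(800,600),interpolation=cv2.INTER_CUBIC))
o=env.get_obs();print(o["time_s"],o["tcp_pos"],o["tool_rot"],o["gripper_width"])
E
```

```text
top dict_keys(['image', 'fx', 'fy', 'cx', 'cy', 'extrinsics']) 407.3263876308262 253.8314792043464 191.5376127525105 [ 0.54354542 -0.02479298  0.75663572]
side dict_keys(['image', 'fx', 'fy', 'cx', 'cy', 'extrinsics']) 410.4941565814693 264.17144993779067 185.46067703100886 [ 0.30179468 -0.50797751  0.48943573]
0.1 [0.17589316 0.52076041 0.18106147] [ 0.69809731 -0.11477008  0.11460775 -0.69739017] 0.09306786798851557
```

View pics/top1.png

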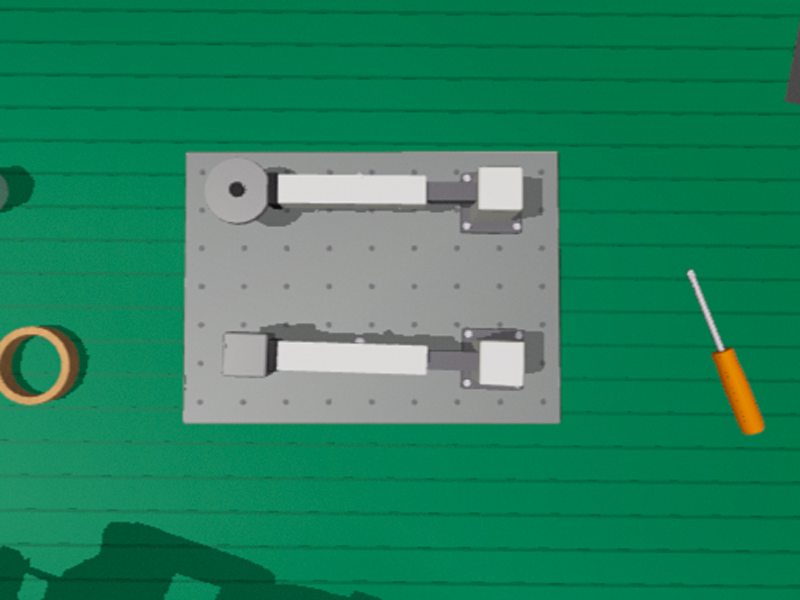

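View pics/side1.png

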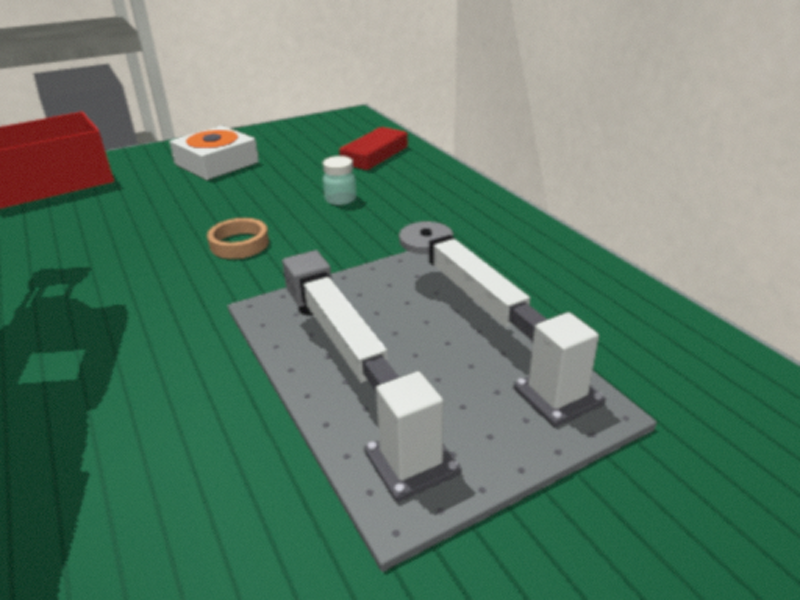

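Top view (800 px scale): the camera arm is the lower one, with its box at (246,354), sleeve from (277,356) to (428,360) and button at (360,339) on the upper side. The lamp arm is the upper one. Next I'll fit the sleeve's top face.

```bash
python3 - <<'E'
from h import *
f=grab("top"); im=f["image"]; g=im.min(2).astype(np.uint8)
m=(g>195).astype(np.uint8)
n,l,s,c=cv2.connectedComponentsWithStats(m)
for i in range(1,n):
    if s[i,4]>200:
        r=cv2.minAreaRect(np.argwhere(l==i)[:,::-1].astype(np.float32)); b=cv2.boxPoints(r)
        P=ray(f,b,.102 if s[i,4]<1500 else .09); print(s[i],c[i].round(1)); print((P*1000).round(1).tolist())
        print("centre",(P.mean(0)*1000).round(1),"sides",np.linalg.norm(P[1]-P[0]),np.linalg.norm(P[2]-P[1]))
# button
x0,y0=int(360*.64),int(339*.64)
print(g[y0-4:y0+8,x0-8:x0+9])
print("btn",ray(f,[[360*.64,340*.64]],.075)*1000)
t=env.get_obs(); from scipy.spatial.transform import Rotation as R
print(R.from_quat(t["tool_rot"]).as_matrix().round(3))
E
```

```text
[307 107  27  27 721] [320.1 120.1]
[[705.5, -109.2, 102.0], [705.8, -151.4, 102.0], [663.4, -151.5, 102.0], [663.1, -109.4, 102.0]]
centre [ 684.4 -130.4  102. ] sides 0.04213050372284431 0.04238550399726817
[ 178  112   94   18 1680] [224.3 120.6]
[[669.9, 101.5, 90.0], [698.2, 102.0, 90.0], [699.6, -51.5, 90.0], [671.3, -51.7, 90.0]]
centre [684.8  25.1  90. ] sides 0.028222678857810376 0.1534150963337528
[ 178  219   95   21 1707] [224.9 228.7]
[[493.9, 99.6, 90.0], [523.5, 99.1, 90.0], [520.1, -55.3, 90.0], [490.5, -54.6, 90.0]]
centre [507.   22.2  90. ] sides 0.02959749741559364 0.15447169358985738
[308 219  27  28 731] [321.  232.1]
[[524.3, -111.6, 102.0], [524.7, -153.4, 102.0], [481.5, -153.4, 102.0], [481.2, -111.8, 102.0]]
centre [ 502.9 -132.6  102. ] sides 0.04170619500103014 0.04313082114817357
[[159 157 158 158 158 157 160 159 159 158 156 156 156 156 156 157 156]
 [109 110 110 110 112 145 157 158 156 156 129 111 109 110 109 108 108]
 [100  97  98  96 101 104 108 107 106 107 102  97  98 101  98  98 100]
 [ 99  98 103  99  99  99 100  98  97  97  95  99  99 101 100  99  99]
 [100 100  98 101  97 101 136 152 153 140 115 100 101 102  99 101 100]
 [ 99  99 100  99 103 128 161 177 181 175 151 120  98  98 100 100 100]
 [101  99  97  94 101 148 176 188 191 185 164 128 103  99  98  99  97]
 [144 144 130 121 117 129 141 155 162 161 152 131 121 117 114 112 113]
 [216 217 217 217 216 216 215 214 216 214 202 194 194 194 194 195 194]
 [219 220 220 219 219 220 218 219 219 218 218 217 218 217 217 219 218]
 [218 217 218 218 218 217 218 217 217 217 219 219 219 219 219 218 218]
 [218 218 218 219 218 217 217 218 218 218 217 218 218 218 218 218 218]]
btn [[524.64161236  14.41407736  75.        ]]
[[ 0.947 -0.     0.32 ]
 [-0.32  -0.001  0.947]
 [-0.    -1.    -0.001]]
```

{"name": "arm_command", "arguments": {
  "commands": [
    [[18.4,-28.2,0,0,0,-0.0705,93],[18.4,-28.2,0,0,0,-0.0705,93],[18.4,-28.2,0,0,0,-0.0705,93],[18.4,-28.2,0,0,0,-0.0705,93],[18.4,-28.2,0,0,0,-0.0705,93],[18.4,-28.2,0,0,0,-0.0705,93],[18.4,-28.2,-3,0,0,-0.0705,93],[18.4,-28.2,-3,0,0,-0.0705,93],[18.4,-28.2,-3,0,0,-0.0705,93],[18.4,-28.2,-3,0,0,-0.0705,93],[18.4,-28.2,-5,0,0,-0.0705,93],[18.4,-28.2,-5,0,0,-0.0705,93],[18.4,-28.2,-5,0,0,-0.0705,93],[18.4,-28.2,-5,0,0,-0.0705,93],[18.4,-28.2,-5,0,0,-0.0705,93],[18.4,-28.2,-5,0,0,-0.0705,93],[18.4,-28.2,-5,0,0,-0.0705,93],[18.4,-28.2,-5,0,0,-0.0705,93],[0,0,0,0,0,0,93],[0,0,0,0,0,0,93]]
  ],
  "force": 35
}}

```text
time_s: 2.15
tcp_pos: [0.5069, 0.0132, 0.1291]
tool_rot: [-0.494, 0.506, -0.506, 0.494]
contact_force: [0.6, -0.3, -0.2]
gripper_width: 0.093
```

```bash
python3 - <<'E'
from h import *
o=env.get_obs(); from scipy.spatial.transform import Rotation as R
print(o["time_s"],o["tcp_pos"],o["contact_force"]);print(R.from_quat(o["tool_rot"]).as_matrix().round(4))
for n in("side","top"):
    f=grab(n); a=f["image"][...,::-1]; p=proj(f,[.507,.0135,.075])[0]; print(n,p)
    x,y=[int(v) for v in p]; x=min(max(x,120),392);y=min(max(y,90),294); cv2.imwrite(f"pics/{n}2.png",cv2.resize(a[y-90:y+90,x-120:x+120],None,fx=3.2,fy=3.2))
E
python3 -c "
import cv2,numpy as np
a=cv2.imread('pics/side2.png');b=cv2.imread('pics/top2.png');c=np.vstack([a,b]);cv2.imwrite('pics/c2.png',cv2.resize(c,(400,600)))"
```

```text
2.15 [0.50686751 0.01324799 0.12913703] [ 0.61356469 -0.27673634 -0.2251371 ]
[[-2.450e-02 -1.100e-03  9.997e-01]
 [-9.997e-01  2.000e-04 -2.450e-02]
 [-2.000e-04 -1.000e+00 -1.100e-03]]
side [222.60395765 210.70442464]
top [230.82819905 228.1919327 ]
```

View pics/c2.png

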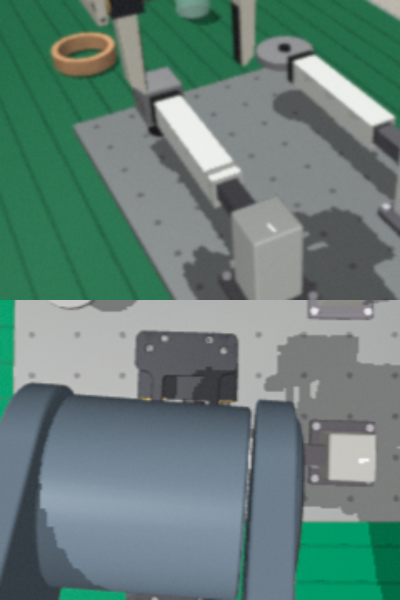

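The side view shows the open fingers straddling the camera arm's sleeve, with the jaws square to it. I'll descend to button height and close.

{"name": "arm_command", "arguments": {
  "commands": [
    [[0,0,-9,0,0,0,93],[0,0,-10,0,0,0,93],[0,0,-10,0,0,0,93],[0,0,-10,0,0,0,93],[0,0,-10,0,0,0,93],[0,0,-10,0,0,0,93],[0,0,-9,0,0,0,93],[0,0,-5,0,0,0,93],[0,0,0,0,0,0,70],[0,0,0,0,0,0,60]]
  ]
}}

```text
time_s: 3.25
tcp_pos: [0.5074, 0.0134, 0.0567]
tool_rot: [0.494, -0.506, 0.506, -0.494]
contact_force: [1.0, 0.5, 0.4]
gripper_width: 0.0813
```

```bash
python3 - <<'E'
from h import *
o=env.get_obs(); print(o["tcp_pos"],o["contact_force"],o["gripper_width"])
f=grab("side"); a=f["image"][...,::-1]
cv2.imwrite("pics/side3.png",cv2.resize(a[120:270,130:330],None,fx=4,fy=4,interpolation=cv2.INTER_CUBIC))
E
```

```text
[0.50737936 0.01344392 0.0566784 ] [1.02079525 0.54079013 0.43898346] 0.08127828824522947
```

View pics/side3.png

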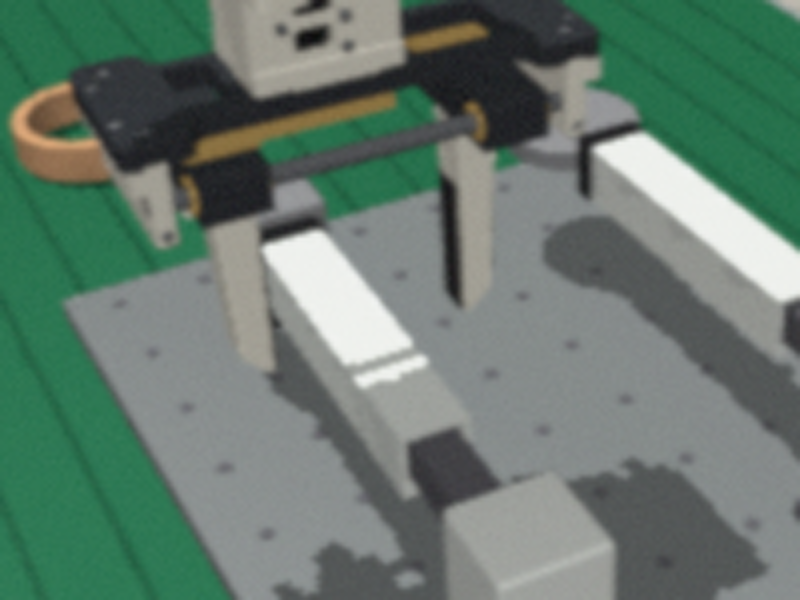

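The fingers straddle the sleeve with their tips below its mid-height, left finger at (245,330) and right at (470,250). Closing now.

{"name": "arm_command", "arguments": {
  "commands": [
    [[0,0,0,0,0,0,45],[0,0,0,0,0,0,20],[0,0,0,0,0,0,20],[0,0,0,0,0,0,20],[0,0,0,0,0,0,20],[0,0,0,0,0,0,20],[0,0,0,0,0,0,20],[0,0,0,0,0,0,20],[0,0,0,0,0,0,20],[0,0,0,0,0,0,20]]
  ],
  "force": 35
}}

```text
time_s: 4.3
tcp_pos: [0.5072, 0.0135, 0.0565]
tool_rot: [-0.494, 0.506, -0.506, 0.494]
contact_force: [0.5, 0.2, 0.5]
gripper_width: 0.0201
```

Opening is 20 mm, less than the 30 mm sleeve, with no force. That's suspicious, so I'll look.

```bash
python3 - <<'E'
from h import *
o=env.get_obs(); print(o["tcp_pos"],o["contact_force"],o["gripper_width"])
f=grab("side"); a=f["image"][...,::-1].copy()
for q in [(.507,.0135,.0565),(.507,.0135,.0755),(.507,.0135,.090)]: print(q,(proj(f,q)[0]-[130,120])*4)
cv2.imwrite("pics/side4.png",cv2.resize(a[120:270,130:330],None,fx=4,fy=4,interpolation=cv2.INTER_CUBIC))
E
```

```text
[0.50717766 0.01345731 0.05650874] [0.53302606 0.21370339 0.52960445] 0.020063061084148605
(0.507, 0.0135, 0.0565) [373.4651873  397.50683695]
(0.507, 0.0135, 0.0755) [370.33217332 361.86602286]
(0.507, 0.0135, 0.09) [367.87690731 333.93519334]
```

View pics/side4.png

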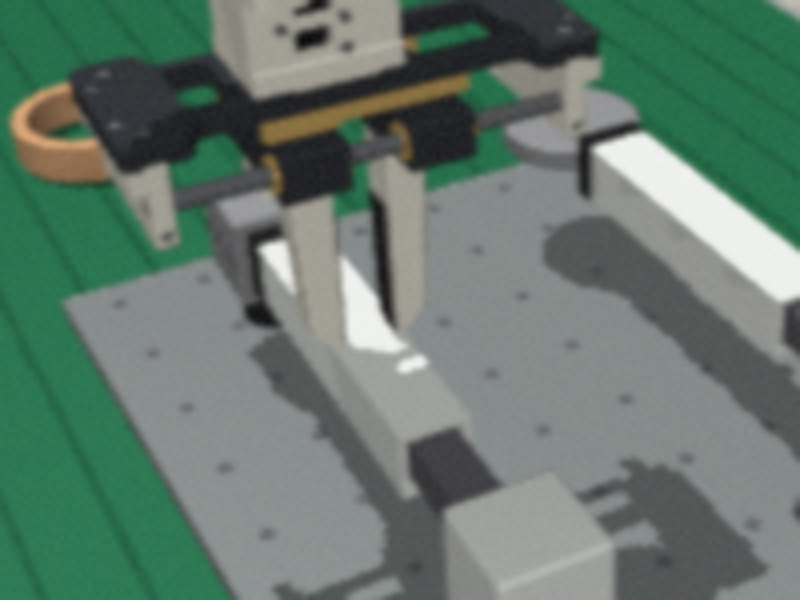

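The finger tips appear at about sleeve-top height (midpoint (362,337), which projects to z≈0.09), though the reported TCP z is 0.057. So they closed just above the sleeve, touching nothing. I'll reopen and descend 25 mm, which is safe on either reading, then check.

{"name": "arm_command", "arguments": {
  "commands": [
    [[0,0,3,0,0,0,80],[0,0,3,0,0,0,80],[0,0,0,0,0,0,80],[0,0,0,0,0,0,80],[0,0,0,0,0,0,80],[0,0,0,0,0,0,80],[0,0,-7,0,0,0,80],[0,0,-8,0,0,0,80],[0,0,-8,0,0,0,80],[0,0,-8,0,0,0,80],[0,0,0,0,0,0,80],[0,0,0,0,0,0,80]]
  ]
}}

```text
time_s: 5.55
tcp_pos: [0.5071, 0.0135, 0.0313]
tool_rot: [-0.494, 0.506, -0.506, 0.494]
contact_force: [-0.6, -0.4, -0.2]
gripper_width: 0.0799
```

```bash
python3 - <<'E'
from h import *
o=env.get_obs(); print(o["tcp_pos"],o["contact_force"],o["gripper_width"])
f=grab("side"); a=f["image"][...,::-1].copy()
def L(p): return np.round((proj(f,p)-[130,120])*4)
for sx in(-1,1):
  for z in(.03,.06,.09): print(sx,z,L([.507+sx*.04,.0135,z]))
print("sleeve top corners",L([[.507-.0165,-.0575,.09],[.507+.0135,-.0575,.09],[.509-.015,.1025,.09],[.509+.015,.1025,.09]]))
cv2.imwrite("pics/side5.png",cv2.resize(a[120:270,130:330],None,fx=4,fy=4,interpolation=cv2.INTER_CUBIC))
E
```

```text
[0.50709722 0.01346306 0.03127612] [-0.6159649  -0.35654688 -0.2231632 ] 0.07992504912966365
-1 0.03 [[292. 476.]]
-1 0.06 [[285. 421.]]
-1 0.09 [[278. 363.]]
1 0.03 [[459. 416.]]
1 0.06 [[457. 362.]]
1 0.09 [[454. 306.]]
sleeve top corners [[406. 441.]
 [475. 416.]
 [260. 243.]
 [322. 225.]]
```

View pics/side5.png

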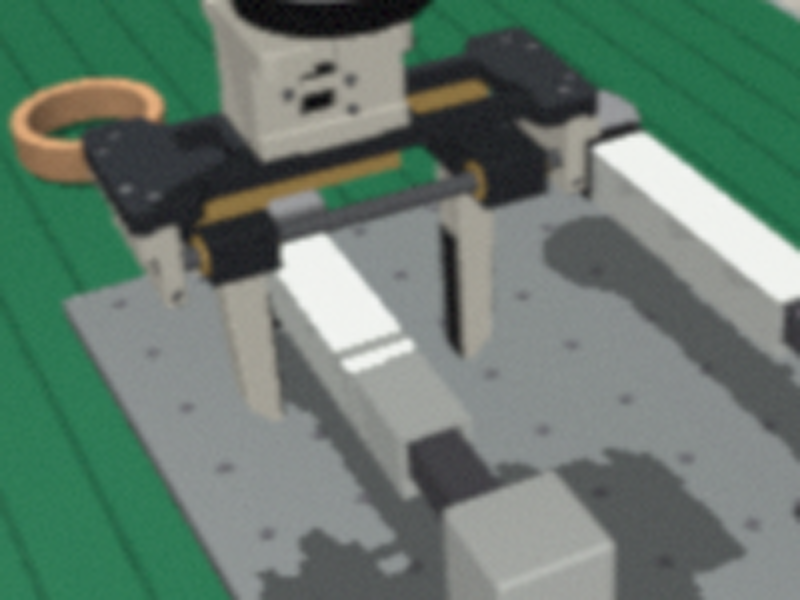

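Tips now project at z≈0.063 with the TCP reading 0.031, so they sit about 31 mm above the reported TCP. Laterally they agree within 2 mm. I'll go 8 mm lower so the pads meet the button height, then close.

{"name": "arm_command", "arguments": {
  "commands": [
    [[0,0,-4,0,0,0,80],[0,0,-4,0,0,0,80],[0,0,0,0,0,0,50],[0,0,0,0,0,0,22],[0,0,0,0,0,0,22],[0,0,0,0,0,0,22],[0,0,0,0,0,0,22],[0,0,0,0,0,0,22],[0,0,0,0,0,0,22],[0,0,0,0,0,0,22],[0,0,0,0,0,0,22]]
  ],
  "force": 35
}}

```text
time_s: 6.7
tcp_pos: [0.5073, 0.0134, 0.0237]
tool_rot: [0.494, -0.506, 0.506, -0.494]
contact_force: [0.8, 0.3, 4.1]
gripper_width: 0.0294
```

Opening is 29.4 mm, so the sleeve is gripped with the button flush. Now I'll pull along the tube.

{"name": "arm_command", "arguments": {
  "commands": [
    [[0.05,2,0,0,0,0,22],[0.05,2,0,0,0,0,22],[0.05,2,0,0,0,0,22],[0.05,2,0,0,0,0,22],[0.05,2,0,0,0,0,22],[0.05,2,0,0,0,0,22]]
  ]
}}

```text
time_s: 7.3
tcp_pos: [0.5075, 0.025, 0.0237]
tool_rot: [0.494, -0.506, 0.506, -0.494]
contact_force: [-0.4, -5.6, 4.7]
gripper_width: 0.0295
```

```bash
python3 - <<'E'
from h import *
o=env.get_obs(); print(o["tcp_pos"],o["contact_force"],o["gripper_width"])
f=grab("side"); a=f["image"][...,::-1].copy()
cv2.imwrite("pics/side6.png",cv2.resize(a[120:270,130:330],None,fx=4,fy=4,interpolation=cv2.INTER_CUBIC))
E
```

```text
[0.50745558 0.02504813 0.02368744] [-0.41934531 -5.58845168  4.71999818] 0.02950721431822595
```

View pics/side6.png

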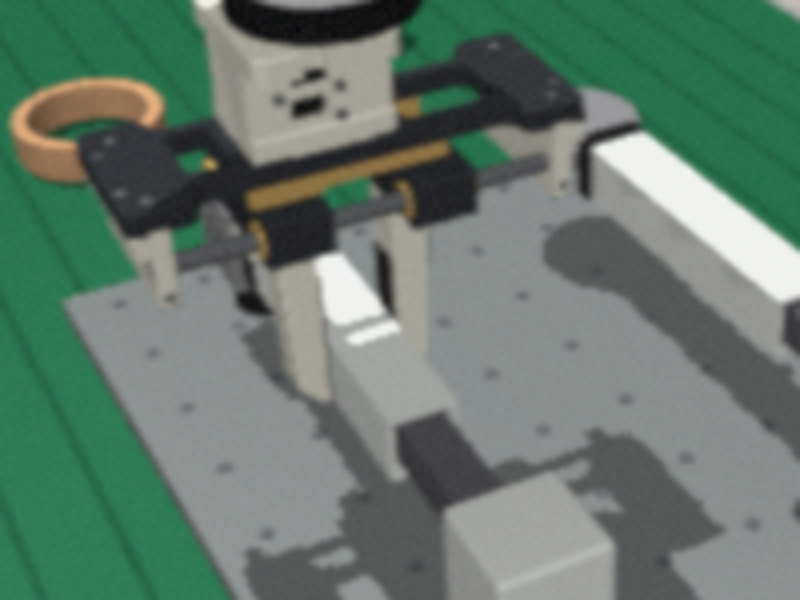

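The sleeve end has moved along with the grip, from (410,490) to (395,475), and the force is small (5.6 N). I'll finish the slide.

{"name": "arm_command", "arguments": {
  "commands": [
    [[0.05,2,0,0,0,0,22],[0.05,2,0,0,0,0,22],[0.05,2,0,0,0,0,22],[0.05,2,0,0,0,0,22],[0.05,2,0,0,0,0,22],[0.05,2,0,0,0,0,22],[0.05,2,0,0,0,0,22],[0.05,2,0,0,0,0,22],[0.05,2,0,0,0,0,22],[0.05,2,0,0,0,0,22],[0.05,2,0,0,0,0,22],[0.05,2,0,0,0,0,22],[0.05,1.5,0,0,0,0,22],[0.05,1.5,0,0,0,0,22],[0,1,0,0,0,0,22],[0,0.5,0,0,0,0,22],[0,0,0,0,0,0,22],[0,0,0,0,0,0,22]]
  ]
}}

```text
time_s: 9.15
tcp_pos: [0.5081, 0.0542, 0.0237]
tool_rot: [-0.494, 0.506, -0.506, 0.494]
contact_force: [-0.8, -1.0, 5.6]
gripper_width: 0.0298
```

Nudging a little each way to feel whether the button has caught.

{"name": "arm_command", "arguments": {
  "commands": [
    [[0,1,0,0,0,0,22],[0,1,0,0,0,0,22],[0,0,0,0,0,0,22]]
  ]
}}

```text
time_s: 9.45
tcp_pos: [0.5082, 0.0561, 0.0237]
tool_rot: [-0.494, 0.506, -0.506, 0.494]
contact_force: [-1.2, -2.0, 5.0]
gripper_width: 0.0294
```

{"name": "arm_command", "arguments": {
  "commands": [
    [[0,-1,0,0,0,0,22],[0,-1,0,0,0,0,22],[0,-1,0,0,0,0,22],[0,-1,0,0,0,0,22],[0,0,0,0,0,0,22]]
  ]
}}

```text
time_s: 9.95
tcp_pos: [0.5081, 0.0525, 0.0237]
tool_rot: [-0.494, 0.506, -0.506, 0.494]
contact_force: [-1.0, 2.4, 6.4]
gripper_width: 0.0295
```

Only friction both ways, so it may not have caught yet. I'll advance until it stops.

{"name": "arm_command", "arguments": {
  "commands": [
    [[0.02,1,0,0,0,0,22],[0.02,1,0,0,0,0,22],[0.02,1,0,0,0,0,22],[0.02,1,0,0,0,0,22],[0,0,0,0,0,0,22]]
  ]
}}

```text
time_s: 10.45
tcp_pos: [0.5081, 0.0561, 0.0237]
tool_rot: [-0.494, 0.506, -0.506, 0.494]
contact_force: [-1.5, -1.4, 5.0]
gripper_width: 0.0299
```

```bash
python3 - <<'E'
from h import *
f=grab("side"); a=f["image"][...,::-1].copy()
for s in(0.030,.036,.040,.044):
    print(s,np.round((proj(f,[[.507-.0165+.024*s,-.0575+s,.09],[.507-.0165+.024*s,-.0575+s,.06]])-[170,140])*5.3))
cv2.imwrite("pics/side7.png",cv2.resize(a[140:250,170:320],None,fx=5.3,fy=5.3,interpolation=cv2.INTER_CUBIC))
E
```

```text
0.03 [[284. 422.]
 [291. 499.]]
0.036 [[276. 411.]
 [283. 488.]]
0.04 [[271. 404.]
 [278. 481.]]
0.044 [[266. 397.]
 [273. 474.]]
```

View pics/side7.png

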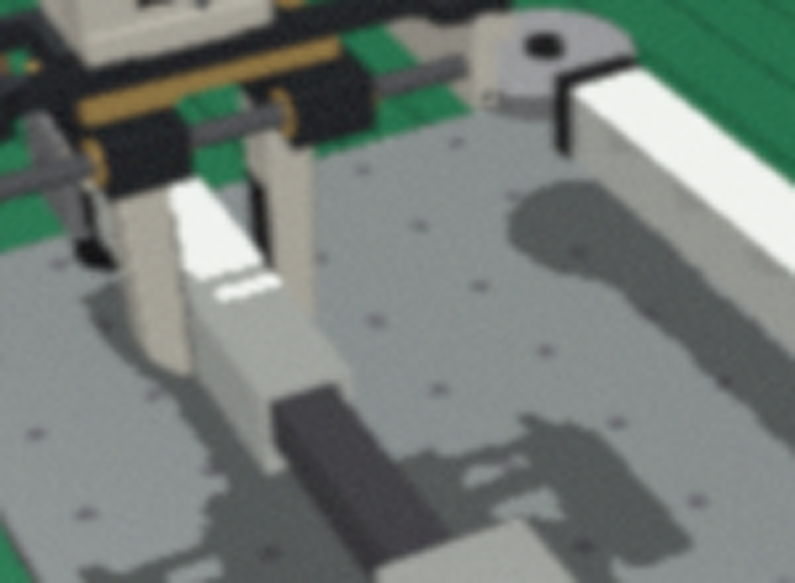

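Sleeve end corner at (272,403), matching a slide of about 0.040–0.043 m. I'll probe backward to see if the button holds.

{"name": "arm_command", "arguments": {
  "commands": [
    [[0,-1,0,0,0,0,22],[0,-1,0,0,0,0,22],[0,-1,0,0,0,0,22],[0,-1,0,0,0,0,22],[0,-0.5,0,0,0,0,22],[0,0,0,0,0,0,22]]
  ]
}}

```text
time_s: 11.1
tcp_pos: [0.508, 0.0523, 0.0237]
tool_rot: [-0.494, 0.506, -0.506, 0.494]
contact_force: [-1.1, 4.5, 6.5]
gripper_width: 0.0293
```

{"name": "arm_command", "arguments": {
  "commands": [
    [[0,-0.5,0,0,0,0,22],[0,-0.5,0,0,0,0,22],[0,0,0,0,0,0,22]]
  ]
}}

```text
time_s: 11.4
tcp_pos: [0.5081, 0.0521, 0.0237]
tool_rot: [-0.493, 0.507, -0.505, 0.494]
contact_force: [-1.4, 11.0, 6.1]
gripper_width: 0.0292
```

It's blocked at about 38.6 mm, with 11 N and rising. That means the button is out in the new hole. I'll unload, let go, lift straight up, then retreat.

{"name": "arm_command", "arguments": {
  "commands": [
    [[0,1.5,0,0,0,0,22],[0,1.2,0,0,0,0,22],[0,0,0,0,0,0,50],[0,0,0,0,0,0,85],[0,0,0,0,0,0,85],[0,0,0,0,0,0,85],[0,0,0,0,0,0,85],[0,0,0,0,0,0,85],[0,0,15,0,0,0,85],[0,0,25,0,0,0,85],[0,0,25,0,0,0,85],[0,0,25,0,0,0,85],[0,0,25,0,0,0,85],[0,0,25,0,0,0,85]]
  ]
}}

```text
time_s: 12.8
tcp_pos: [0.5081, 0.0532, 0.1646]
tool_rot: [-0.494, 0.506, -0.506, 0.494]
contact_force: [-0.3, -0.2, -0.1]
gripper_width: 0.0847
```

{"name": "arm_command", "arguments": {
  "commands": [
    [[-10,30,0,0,0,0,85],[-15,35,0,0,0,0,85],[-15,35,0,0,0,0,85],[-15,35,0,0,0,0,85],[-15,35,0,0,0,0,85],[-15,35,0,0,0,0,85],[-15,35,0,0,0,0,85],[-15,35,0,0,0,0,85],[-15,35,0,0,0,0,85],[-15,35,0,0,0,0,85],[0,0,0,0,0,0,85],[0,0,0,0,0,0,85]]
  ]
}}

```text
time_s: 14.0
tcp_pos: [0.3629, 0.3984, 0.1633]
tool_rot: [0.495, -0.506, 0.506, -0.494]
contact_force: [0.7, 0.4, -1.1]
gripper_width: 0.0849
```

```bash
python3 - <<'E'
from h import *
o=env.get_obs(); print(o["time_s"],o["tcp_pos"],o["contact_force"],o["gripper_width"])
f=grab("top"); g=f["image"].min(2); m=(g>195).astype(np.uint8)
n,l,s,c=cv2.connectedComponentsWithStats(m)
for i in range(1,n):
    if s[i,4]>200:
        b=cv2.boxPoints(cv2.minAreaRect(np.argwhere(l==i)[:,::-1].astype(np.float32)));P=ray(f,b,.09); print(s[i],(P.mean(0)*1000).round(1))
cv2.imwrite("pics/top8.png",cv2.resize(f["image"][90:270,110:350,::-1],None,fx=3.3,fy=3.3,interpolation=cv2.INTER_CUBIC))
E
```

```text
14.0 [0.36290196 0.3983528  0.16330739] [ 0.6812568   0.42950305 -1.09722253] 0.0848755238789258
[307 107  27  27 726] [ 687.  -132.3   90. ]
[ 178  112   95   18 1687] [684.8  24.3  90. ]
[ 153  218   96   21 1747] [507.8  62.5  90. ]
[307 219  28  28 738] [ 502.2 -133.7   90. ]
```

View pics/top8.png

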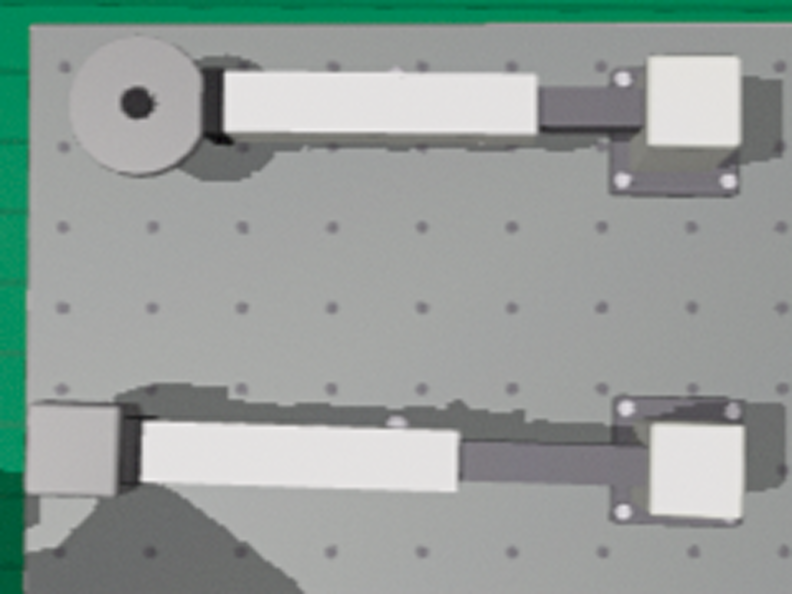

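The sleeve centre moved from y = 22.2 to 62.5 mm (+40.3 mm). The button shows out at (397,422), the lamp sleeve hasn't moved (25.1 to 24.3 mm, under half a pixel), and the robot is clear. Handing in.

```bash
python3 -c "
from cell import env
env.close_job()"
```

```text
the job is handed in; nothing more can be done
```

The camera arm is now one hole longer. I pinched the sleeve and button flush, slid the sleeve out until the button caught, then let go, moved the arm clear and handed the job in at about 14 s.

**Last checks (top camera and arm readings)**
- **Camera sleeve:** it moved 40.3 mm. Before I let go, pushing it back met a stop at about 38.6 mm with force rising to 11 N.
- **Button:** it is visible standing out through the new hole.
- **Lamp sleeve:** it is unchanged within measuring error (0.8 mm, under half a pixel).
- **Robot:** it is clear of everything, with contact force about 1 N, which is sensor noise.

**What disagreed**
- **Finger height:** in the images the fingertips sat about 31 mm higher than the reported TCP. My first close therefore shut just above the sleeve and touched nothing. I reopened, lowered the gripper using the side image, and gripped at 29.4 mm opening.
- **Forward nudge:** pulling to about 42.7 mm of hand travel gave no clear stop, probably because the grip slipped about 1 mm. That leaves the backward push and the final image as the evidence that the button caught.

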